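# Scoop desiccant capsules into a film case

## Robot

A 7-joint arm with a two-finger parallel gripper is mounted at the origin on the work surface. World frame = base frame: x ahead of the robot, y to its left, z up, the work surface at z = 0. Lengths are in m, angles in rad, forces in N, time in s.
With the tool pointing down it reaches from about 0.425 to 0.925 m from the base axis. Payload 6.8 kg.
Tool frame: the origin (TCP) lies at the very end of the fingers, on their centre line; the grasp point (between the pads) lies 19 mm behind it (r.tcp_to_grasp is the distance from the TCP to the grasp point, in m); z points along the fingers, y is the line along which they close (so a half turn about z gives the same grasp; the last joint's range is limited). The gripper opens to 85 mm and grips with 20 to 120 N. Pads are 22 mm wide; open, the fingers measure 114 mm over their backs; the gripper's body (76 mm by 85 mm) begins 54 mm behind the grasp point. The pads swing forward as they close: fully open they stand 13 mm farther back than shut.
Start: joints at [-1.29, 0.477, 0.022, 1.555, -0.011, 1.109, -0.083], TCP at [0.256, 0.625, 0.231] pointing down, gripper open.
Joint ranges: [-2.96, 2.96], [-0.34, 2.1], [-1.41, 1.46], [0.24, 2.44], [-1.37, 4.51], [0.17, 1.92], [-2.96, 2.96]. Speed limits (rad/s): [2.39, 2.39, 3.14, 3.14, 3.14, 3.14, 3.14].

## Interface

Orientations are given as a rotation vector (axis times angle).
In Python, from bench import r gives the robot as it stands.
- The arm moves only by the tool step_arm, never from a script. Its argument "moves" is a list of rows, each a list of 7 numbers: the shift along the tool's x, y, z in mm, then the turn, a rotation vector about the tool's x, y, z in rad, then the finger opening in mm, from 0 to 85.4. A call has 1 to 8 rows; each row is the pose to reach, as a shift and turn from the pose commanded when the call began, along the tool's axes at that moment; what a row does not reach only later rows make up. A row lasts 1/10 s, in which the tool goes at most 50 mm and 8.59 degrees, less where a joint would pass 70% of its speed; a pose out of reach is approached as far as the arm can. A call with a gripper value outside its range is refused whole. The fingers move at their own pace and stop on an object; "grip_force" is the grip in N (left out, the last holds). Time passes only in rows, so rows that repeat a pose let the fingers close. It gives the time, the measured TCP pose, the force, the opening and the grip force at its end, in the units of the state.
- r.get_obs(): the state, without advancing time (a new reading comes with each control period).
- r.grab_frame(name): name is "scene" or "top"; returns a dict with "image" (420x560x3 uint8, red, green, blue), "depth" (420x560 float32, m along the optical axis (not along the pixel's ray), 0 where there is no reading), "mtx" (3x3 intrinsics, pixels), "rvec" (rotation vector, rad) and "tvec" (3), from world to camera coordinates, as OpenCV has them. Camera axes: x right, y down, z forward; pixel columns grow to the right and rows downward; lengths in m; the calibration is good to about 2 mm. A picture is of the moment at which its call begins.
- r.hand_in(): hands the job in; it is judged then, once.
The state is a dict: "clock": time; "joints": joint angles; "qvel": joint speeds; "tau": joint torques, N m; "tcp_pos": TCP position; "orientation": TCP orientation; "contact_force": force on the tool from outside, world axes, zero at the start; "moment": the same for the moment, N m; "grip_width": finger opening in m; "gripper_force": force on a finger pad.
Only numpy, scipy, OpenCV 4.12 (cv2) and the standard library are available. Lean on these libraries where they do the work, as an engineer would, in place of code of your own. Each camera call takes 0.05 s, during which the arm holds its last target. There are 200 camera calls.

## Task

Charge the film case with fresh desiccant. First lift out the empty film core that was left in the case's front compartment and stand it flat on the bare desk; then, with the scoop, bring at least four of the white desiccant capsules from the stock tub into that compartment, never touching the capsules with the gripper and leaving none outside the tub and the compartment. Finally lay the scoop on the desk on its flat bottom, clear of tub and case, and leave the other things on the desk where they are.

Things in the scene. Friction and masses are not known exactly. Their poses are not given: they have to be found in the camera images.
- tub: Grey open stock tub with the capsules, fixed to the desk: 258 (x) x 116 (y) mm outside, walls and floor 4 mm; sides 60 mm high, near (-x) wall only 28 mm, far (+x) wall 60 mm, leaning outward from the floor's end at x +100 to the rim at +127. Inside 108 mm wide, floor from x -125. Capsules lie in one layer from x -22 to the far wall. Origin: centre of its underside, on the desk; z up.
- case: Dark grey open film case, fixed to the desk: 326 (x) x 158 (y) x 60 mm high, walls and floor 4 mm, split by a 60 mm high wall across it. Origin: on the desk, under the centre of the FRONT (near, -x) compartment, which takes the desiccant: inside x -70 to +70, y -75 to +75 mm, floor 4 mm above the desk. The rear compartment (x +74 to +248 mm) holds two stacked 140 mm film cans.
- scoop: Loose steel hand scoop, 0.2 kg, on its flat bottom. Pan 90 (x) x 90 (y) mm, floor 1.5 mm, open at the lip (x +45); back wall 42 mm high at x -45; sides 42 mm, sloping from x -5 to 8 mm at the lip. A black handle, 18 mm wide (y), 22 mm thick, rises backward at 35 degrees from the back wall to x -146, z 109. Origin: under the pan's centre; z up.
- scoop_grip (a point): Middle of the scoop's handle, the place to grip it (18 mm wide along the scoop's y): in the scoop's frame at x -104.5, y 0, z 79 mm. About 50 mm of handle runs on behind and above it.
- scoop_lip (a point): Middle of the scoop's lip, its lower front edge: in the scoop's frame at x +45, y 0, z 0 mm.
- core: Empty black plastic film core (a short spool, 60 mm across, 35 mm tall, 45 g) standing flat on the floor of the case's front compartment, near its middle. The desk beside the tub and case, out to 0.45 m on either side, is bare but for the listed things. Origin: centre of its underside; z is its axis, up.
- capsule1: White plastic desiccant capsule, 27 mm across and 37 mm long with domed ends, 14 g, lying on its side in the tub at the start. Smooth: it rolls easily, and slides off the pan once that is tipped past about 20 degrees. Origin: its middle; x is its long axis.
- capsule2: White desiccant capsule, like capsule1.
- capsule3: White desiccant capsule, like capsule1.
- capsule4: White desiccant capsule, like capsule1.
- capsule5: White desiccant capsule, like capsule1.
- capsule6: White desiccant capsule, like capsule1.
- spare_core: A second empty black film core like core (60 mm across, 35 mm tall), standing flat on the desk. Bystander. Origin: centre of its underside.
- loupe: Black film loupe standing on end, 48 mm across, 56 mm tall. Bystander. Origin: centre of its underside.
- film_can: Flat round aluminium film can lying on the desk, 132 mm across, 30 mm tall. Bystander. Origin: centre of its underside.
- mouse: Black computer mouse, 104 mm long (its x) x 60 mm x 33 mm tall. Bystander. Origin: centre of its underside.
- tape_roll: Roll of splicing tape lying flat, 80 mm across, 20 mm tall. Bystander. Origin: centre of its underside.

How it is judged:
By the outcome, as a careful person would: the job done as asked, in the order asked, and still so for the second after the job is handed in, with the robot touching nothing.
It also fails if it takes over 72 s, if anything falls off the work surface, if the arm or the gripper's body presses on something with over 40 N, if the wrist force passes 120 N, or if a joint passes its speed limit or range.

## Working session

There is one attempt and no reset: what is moved stays moved. The work goes in short steps, Python scripts to look and compute and a tool call to move; the robot and the scene stay as the last step left them, time stands still between calls to the robot, and variables do not carry over. Pictures are saved under pics/ and viewed, at most 10 in all, crops included, and the job is handed in when it is done.

Besides the shell and the picture viewer there is one more tool, called by a JSON object that holds its "api" and its "payload". step_arm: Moves the arm, as the interface text tells. Its arguments: {"type":"object","properties":{"moves":{"type":"array","items":{"type":"array","items":{"type":"number"}}},"grip_force":{"type":"number"}},"required":["moves"]}

```bash
ls; mkdir -p pics; python3 - <<'E'
from bench import r
import cv2,numpy as np
o=r.get_obs(); print({k:np.round(v,3) for k,v in o.items()}, r.tcp_to_grasp)
for n in("scene","top"):
    f=r.grab_frame(n); cv2.imwrite(f"pics/{n}0.png",f["image"][:,:,::-1]); np.savez(f"{n}0.npz",**f)
    R=cv2.Rodrigues(f["rvec"])[0]; print(n,f["mtx"].round(1).tolist(),(-R.T@np.ravel(f["tvec"])).round(3),R.round(3).tolist())
E
```

```text
pics
{'clock': np.float64(0.0), 'joints': array([-1.29 ,  0.478,  0.022,  1.556, -0.012,  1.109, -0.083]), 'qvel': array([-0.001,  0.001,  0.001, -0.001,  0.   , -0.   ,  0.001]), 'tau': array([-0.0000e+00, -5.9646e+01,  1.6080e+00, -2.8119e+01,  1.3000e-02,
        1.0000e-02,  0.0000e+00]), 'tcp_pos': array([0.256, 0.624, 0.23 ]), 'orientation': array([-6.070e-01, -3.082e+00,  3.000e-03]), 'contact_force': array([ 0.874, -0.925,  0.807]), 'moment': array([ 0.037, -0.022, -0.038]), 'gripper_force': np.float64(0.0), 'grip_width': np.float64(0.085)} 0.0187
scene [[459.1, 0.0, 264.7], [0.0, 459.1, 212.3], [0.0, 0.0, 1.0]] [1.307 0.409 1.212] [[-0.482, 0.876, 0.006], [0.704, 0.391, -0.593], [-0.521, -0.282, -0.805]]
top [[392.4, 0.0, 280.5], [0.0, 392.4, 212.4], [0.0, 0.0, 1.0]] [0.485 0.006 1.06 ] [[0.023, -1.0, 0.017], [-0.995, -0.025, -0.1], [0.1, -0.015, -0.995]]
```

View pics/scene0.png

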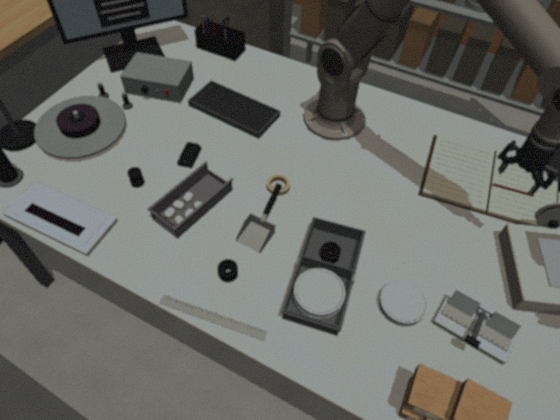

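View pics/top0.png

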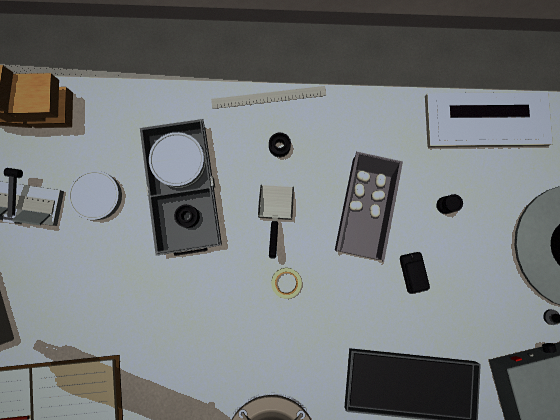

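The scene view and top view agree. In the top view (up = +x, left = +y):

| Item | Pixel |
|---|---|
| tub | (370,207), capsules around (370,192) |
| case | (180,190) |
| core | (187,216) |
| scoop pan | (277,203), handle towards the robot at (273,240) |
| tape roll | (287,283) |
| spare core | (280,144) |

Next I measure the poses.

```bash
cat > h.py <<'E'
import numpy as np,cv2
from scipy.spatial.transform import Rotation as Rn
def cam(f): 
    R=cv2.Rodrigues(np.asarray(f["rvec"],float))[0]; return R,np.ravel(f["tvec"]),f["mtx"]
def plane(f,uv,z):
    R,t,K=cam(f); uv=np.atleast_2d(np.asarray(uv,float)); d=np.c_[uv,np.ones(len(uv))]@np.linalg.inv(K).T@R; c=-R.T@t
    return c+d*((z-c[2])/d[:,2])[:,None]
def cloud(f):
    R,t,K=cam(f); h,w=f["depth"].shape; v,u=np.mgrid[:h,:w]; D=f["depth"].astype(float)
    p=np.stack([(u-K[0,2])/K[0,0]*D,(v-K[1,2])/K[1,1]*D,D],-1); return (p-t)@R
def rect(p):
    (c,s,a)=cv2.minAreaRect((p[:,:2]*1000).astype(np.float32)); return np.round(c,1),np.round(s,1),round(a,2)
E
python3 - <<'E'
from h import *
f=dict(np.load("top0.npz")); P=cloud(f); im=f["image"]; hsv=cv2.cvtColor(im,cv2.COLOR_RGB2HSV)
print("desk z",np.median(P[300:330,200:330,2]))
v,u=np.mgrid[:420,:560]
def box(a,b,c,d): return (u>=a)&(u<=c)&(v>=b)&(v<=d)
for n,b in(("tub",(325,140,412,268)),("case",(130,110,228,262))):
    m=box(*b)&(P[...,2]>.048)&(P[...,2]<.07); q=P[m]; print(n,m.sum(),rect(q),np.median(q[:,2]))
    vis=np.zeros((420,560),np.uint8)
    m2=box(*b)&(hsv[...,2]<140); cs=max(cv2.findContours(m2.astype(np.uint8),0,2)[0],key=cv2.contourArea); print(cv2.minAreaRect(cs), rect(plane(f,cs[:,0],.06)))
for n,b,z in(("core",(168,200,205,232),.039),("spare",(262,128,298,160),.035),("loupe",(432,190,466,218),.056),("mouse",(398,248,432,296),.02)):
    m=box(*b)&(im.max(2)<60); c=max(cv2.findContours(m.astype(np.uint8),0,2)[0],key=cv2.contourArea)[:,0]; print(n,m.sum(),rect(plane(f,c,z)))
for n,b,z in (("tape",(268,264,306,302),.02),):
    m=box(*b)&(hsv[...,1]>50); print(n,rect(plane(f,np.argwhere(m)[:,::-1],z)))
m=box(262,215,290,262)&(im.max(2)<70); uv=np.argwhere(m)[:,::-1]; print("handle",m.sum(),cv2.minAreaRect(uv.astype(np.float32)),[q.tolist() for q in (uv[uv[:,1].argmin()],uv[uv[:,1].argmax()])]); q=P[m]; print(q.min(0),q.max(0))
m=box(252,178,300,225)&(hsv[...,1]>25)&(im[...,0]>110); c=max(cv2.findContours(m.astype(np.uint8),0,2)[0],key=cv2.contourArea)[:,0]; print("pan",m.sum(),cv2.minAreaRect(c),rect(plane(f,c,.02)))
m=box(340,160,400,225)&(im.min(2)>150); k=cv2.connectedComponentsWithStats(m.astype(np.uint8)); 
for s,c in zip(k[2][1:],k[3][1:]):
    if s[4]>20: print("cap",s[4],plane(f,c,.018).round(3))
for n,p in(("filmcan",(97,196)),("notebook",(118,355)),("stapler?",(62,200)),("kbd",(349,350))): print(n,plane(f,p,0).round(3))
c=cv2.resize(im[100:310,120:420],None,fx=2.6,fy=2.6,interpolation=cv2.INTER_CUBIC); cv2.imwrite("pics/topcrop.png",c[:,:,::-1])
E
```

```text
desk z -0.00012220566254352722
tub 996 (array([ 609.7, -238.5]), array([125.3, 266.3]), 79.1) 0.05898114577688465
((368.30767822265625, 207.4615478515625), (50.990196228027344, 105.90271759033203), 11.30993366241455) (array([ 606.1, -234.6]), array([130.1, 274.1]), 79.2)
case 3819 (array([650.1, 253.4]), array([336.9, 172.1]), 10.21) 0.05237272026323072
((183.28515625, 188.9039306640625), (134.63177490234375, 73.54813385009766), 82.33319854736328) (array([643. , 241.9]), array([349.5, 187.3]), 9.93)
core 585 (array([570.5, 230.6]), array([74.9, 59. ]), 65.85)
spare 401 (array([769.1,  -2.6]), array([65.6, 56.1]), 1.51)
loupe 395 (array([ 619.8, -446.7]), array([44.4, 68.7]), 17.15)
mouse 883 (array([ 439.5, -365.5]), array([102.2,  60.3]), 13.58)
tape (array([406. , -29.7]), array([74.9, 76. ]), 1.3)
handle 291 ((276.0, 237.0), (28.0, 40.0), -0.0) [[262, 217], [270, 257]]
[ 0.47223219 -0.0356871  -0.00125915] [0.57636013 0.03912773 1.05962249]
pan 242 ((292.70770263671875, 211.26153564453125), (16.868722915649414, 38.450767517089844), 29.744882583618164) (array([593.9, -42.3]), array([ 44.9, 103.2]), 61.72)
cap 383 [[ 0.682 -0.178  0.018]]
cap 63 [[ 0.698 -0.231  0.018]]
cap 63 [[ 0.687 -0.279  0.018]]
cap 253 [[ 0.609 -0.323  0.018]]
cap 65 [[ 0.659 -0.22   0.018]]
cap 62 [[ 0.646 -0.272  0.018]]
cap 63 [[ 0.616 -0.211  0.018]]
cap 65 [[ 0.604 -0.263  0.018]]
filmcan [[0.624 0.487 0.   ]]
notebook [[0.209 0.404 0.   ]]
stapler? [[0.611 0.58  0.   ]]
kbd [[ 0.233 -0.199  0.   ]]
```

View pics/topcrop.png

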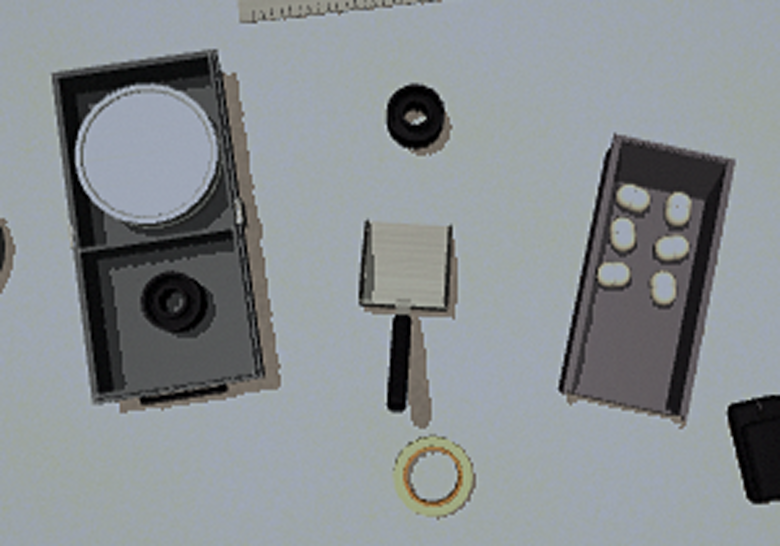

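The crop (scale 2.6, offset (120,100)) shows all items clearly. I use these hand-picked crop points:

| Item | Crop pixels |
|---|---|
| case rim | (53,73), (216,50), (262,377), (95,402) |
| tub rim | (615,135), (735,158), near end (562,392), (684,413) |
| core | (174,302) |
| scoop handle end | (397,408) |
| scoop lip | (370,222) to (450,225) |

```bash
python3 - <<'E'
from h import *
f=dict(np.load("top0.npz"))
def q(pts,z): return plane(f,np.array(pts)/2.6+[120,100],z)[:,:2]
def ax(a,b): d=b-a; return round(np.degrees(np.arctan2(d[1],d[0])),1),round(np.hypot(*d)*1000)
C=q([(53,73),(216,50),(262,377),(95,402)],.06); print("case",C.round(3).tolist(),ax(C[3],C[0]),ax(C[2],C[1]),ax(C[1],C[0]),ax(C[2],C[3]))
D=q([(76,250),(234,232)],.06); print("div",D.round(3).tolist())
a=np.radians(ax(C[3],C[0])[0]/2+ax(C[2],C[1])[0]/2); e=np.array([np.cos(a),np.sin(a)])
cen=C.mean(0); print("case cen",cen,"front org",(cen-e*.089).round(4),"from div",(D.mean(0)-.072*e).round(4))
T=q([(615,135),(735,158)],.06); N=q([(562,392),(684,415)],.028); print("tub",T.round(3).tolist(),N.round(3).tolist(),ax(T[1],T[0]),ax(N[1],N[0]),ax(N.mean(0),T.mean(0)))
a=np.radians(ax(N.mean(0),T.mean(0))[0]);e=np.array([np.cos(a),np.sin(a)]);print("tub org",(T.mean(0)-.129*e).round(4),(N.mean(0)+.129*e).round(4))
print("core",q([(174,302)],.039), "spare",q([(415,116)],.035),"tape",q([(434,475)],.02))
L=q([(370,222),(450,225)],.008);B=q([(361,307),(452,312)],.042);H=q([(397,408)],.107); H0=q([(402,318)],.045)
print("scoop lip",L.round(3).tolist(),ax(L[1],L[0]),"back",B.round(3).tolist(),ax(B[1],B[0]),"handle",H,H0,ax(H[0],L.mean(0)),ax(H[0],B.mean(0)))
print("caps",q([(633,198),(678,209),(622,234),(671,248),(614,274),(663,288)],.018).round(3).tolist())
R=Rn.from_rotvec([-.607,-3.082,.003]).as_matrix(); print(R.round(3))
E
```

```text
case [[0.797, 0.36], [0.825, 0.199], [0.499, 0.14], [0.471, 0.301]] (np.float64(10.4), 331) (np.float64(10.2), 332) (np.float64(100.0), 164) (np.float64(99.9), 163)
div [[0.619, 0.327], [0.641, 0.173]]
case cen [0.6480501  0.25006477] front org [0.5605 0.2342] from div [0.5591 0.2375]
tub [[0.749, -0.204], [0.729, -0.325]] [[0.491, -0.158], [0.471, -0.281]] (np.float64(80.5), 123) (np.float64(80.7), 125) (np.float64(-9.8), 262)
tub org [ 0.6121 -0.2423] [ 0.6085 -0.2417]
core [[0.57191064 0.2337233 ]] spare [[ 0.77009255 -0.00285395]] tape [[ 0.40536611 -0.03083029]]
scoop lip [[0.663, 0.041], [0.662, -0.042]] (np.float64(89.3), 83) back [[0.571, 0.047], [0.569, -0.045]] (np.float64(88.3), 91) handle [[0.47261788 0.00790166]] [[0.56105199 0.00531954]] (np.float64(-2.6), 190) (np.float64(-4.1), 98)
caps [[0.694, -0.232], [0.684, -0.279], [0.656, -0.22], [0.643, -0.271], [0.614, -0.212], [0.601, -0.263]]
[[-0.925  0.379 -0.001]
 [ 0.379  0.925 -0.002]
 [ 0.    -0.002 -1.   ]]
```

```bash
cat >> h.py <<'E'
M=np.diag([-1.,1.,-1.])
def Rt(yaw,pitch=0,roll=0): return (Rn.from_euler("ZYX",[yaw,pitch,roll],degrees=True)*Rn.from_matrix(M))
def plan(wps,start=None):
    """wps: (pos, yaw, pitch) of the tool; prints each as shift mm / turn rad from the previous one"""
    if start is None:
        from bench import r
        o=r.get_obs(); p,R=o["tcp_pos"],Rn.from_rotvec(o["orientation"])
    else: p,R=np.array(start[0]),Rt(*start[1:])
    for w in wps:
        q,S=np.array(w[0]),Rt(*w[1:]); d=R.inv().apply(q-p)*1000; t=(R.inv()*S).as_rotvec()
        print(d.round(1).tolist(),t.round(3).tolist(),"rows>=",int(max(np.ceil(np.linalg.norm(d)/50),np.ceil(np.linalg.norm(t)/.15)))); p,R=q,S
E
python3 - <<'E'
from h import *
c=(.572,.234)
plan([((.42,.42,.23),10.2),(c+(.23,),10.2),(c+(.10,),10.2),(c+(.013,),10.2)])
E
```

```text
[-229.4, -126.6, 0.6] [-0.002, -0.0, -0.567] rows>= 6
[-116.7, -210.0, 0.0] [0.0, 0.0, 0.0] rows>= 5
[0.0, 0.0, 130.0] [0.0, 0.0, 0.0] rows>= 3
[0.0, 0.0, 87.0] [0.0, 0.0, 0.0] rows>= 2
```

{"api": "step_arm", "payload": {"moves": [[-229,-127,0,0,0,-0.567,85],[-229,-127,0,0,0,-0.567,85],[-229,-127,0,0,0,-0.567,85],[-229,-127,0,0,0,-0.567,85],[-229,-127,0,0,0,-0.567,85],[-229,-127,0,0,0,-0.567,85],[-229,-127,0,0,0,-0.567,85],[-229,-127,0,0,0,-0.567,85]]}}

```text
clock: 0.9
tcp_pos: [0.4185, 0.4215, 0.2311]
orientation: [0.281, -3.128, -0.001]
contact_force: [-1.4, 1.0, 0.4]
grip_width: 0.0851
gripper_force: 0.0
```

{"api": "step_arm", "payload": {"moves": [[-117,-210,0,0,0,0,85],[-117,-210,0,0,0,0,85],[-117,-210,0,0,0,0,85],[-117,-210,0,0,0,0,85],[-117,-210,0,0,0,0,85],[-117,-210,0,0,0,0,85],[-117,-210,0,0,0,0,85],[-117,-210,0,0,0,0,85]]}}

```text
clock: 1.7
tcp_pos: [0.5705, 0.2377, 0.231]
orientation: [0.286, -3.127, -0.002]
contact_force: [0.2, -0.1, -0.4]
grip_width: 0.0853
gripper_force: 0.0
```

{"api": "step_arm", "payload": {"moves": [[-1,-1,50,0,0,0,85],[-1,-1,100,0,0,0,85],[-1,-1,130,0,0,0,85],[-1,-1,130,0,0,0,85],[-1,-1,130,0,0,0,85]]}}

```text
clock: 2.2
tcp_pos: [0.5726, 0.2356, 0.1018]
orientation: [0.284, -3.128, -0.001]
contact_force: [-0.4, -0.3, 1.7]
grip_width: 0.0851
gripper_force: 0.0
```

```bash
python3 - <<'E'
from h import *
from bench import r
plan([((.572,.234,.013),10.2)])
print(r.get_obs()["tcp_pos"])
f=r.grab_frame("scene"); cv2.imwrite("pics/s1.png",cv2.resize(f["image"][190:340,230:430],None,fx=3,fy=3)[:,:,::-1])
E
```

```text
[0.8, -1.5, 88.8] [0.001, -0.0, 0.003] rows>= 2
[0.57258956 0.23561257 0.10183801]
```

View pics/s1.png

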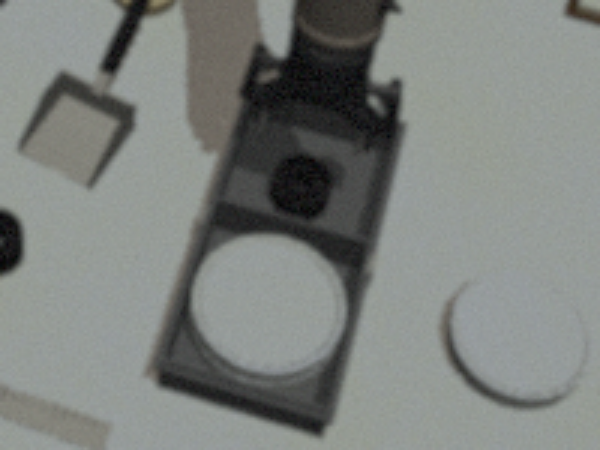

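The crop shows the open fingers over the front compartment and the core at (300,187), which is full-image (330,252). I cross-check the core position from this second view.

```bash
python3 - <<'E'
from h import *
f=dict(np.load("scene0.npz")); im=f["image"]
m=np.zeros((420,560),np.uint8); m[236:268,314:346]=(im[236:268,314:346].max(2)<45); uv=np.argwhere(m)[:,::-1]; print(m.sum(), uv.min(0),uv.max(0),uv.mean(0)); print(plane(f,uv.mean(0),.022),plane(f,[(330,252)],.022))
E
```

```text
422 [314 242] [340 267] [328.44075829 254.41232227]
[[0.58143183 0.23651172 0.022     ]] [[0.57135595 0.23716233 0.022     ]]
```

{"api": "step_arm", "payload": {"moves": [[0,-1,35,0,0,0,85],[0,-1,60,0,0,0,85],[0,-1,80,0,0,0,85],[0,-1,88,0,0,0,85],[0,-1,88,0,0,0,85]], "grip_force": 30}}

```text
clock: 2.75
tcp_pos: [0.5739, 0.2333, 0.0142]
orientation: [-0.28, 3.128, 0.001]
contact_force: [0.4, -0.6, 0.4]
grip_width: 0.0851
gripper_force: 0.0
```

{"api": "step_arm", "payload": {"moves": [[0,0,0,0,0,0,50],[0,0,0,0,0,0,50],[0,0,0,0,0,0,50],[0,0,0,0,0,0,50],[0,0,0,0,0,0,50],[0,0,0,0,0,0,50]], "grip_force": 30}}

```text
clock: 3.35
tcp_pos: [0.5747, 0.2333, 0.0153]
orientation: [-0.279, 3.126, 0.002]
contact_force: [-0.4, -0.3, 5.9]
grip_width: 0.0592
gripper_force: 31.7
```

{"api": "step_arm", "payload": {"moves": [[0,0,-30,0,0,0,50],[0,0,-70,0,0,0,50],[0,0,-110,0,0,0,50],[0,0,-140,0,0,0,50],[0,0,-140,0,0,0,50]]}}

```text
clock: 3.85
tcp_pos: [0.5765, 0.2338, 0.1591]
orientation: [-0.278, 3.12, 0.006]
contact_force: [0.3, -0.2, -0.2]
grip_width: 0.0587
gripper_force: 33.0
```

```bash
python3 - <<'E'
from h import *
from bench import r
o=r.get_obs(); print(o["tcp_pos"],o["grip_width"])
plan([((.42,.43,.155),10.2),((.42,.43,.03),10.2)])
E
```

```text
[0.57646705 0.23381379 0.15908114] 0.05871446889831234
[119.4, 220.7, 3.6] [0.003, 0.009, -0.0] rows>= 6
[0.0, 0.0, 125.0] [0.0, 0.0, 0.0] rows>= 3
```

{"api": "step_arm", "payload": {"moves": [[30,40,3,0,0,0,50],[60,80,3,0,0,0,50],[80,120,3,0,0,0,50],[95,160,3,0,0,0,50],[110,200,3,0,0,0,50],[119,220,3,0,0,0,50],[119,220,3,0,0,0,50],[119,220,3,0,0,0,50]]}}

```text
clock: 4.65
tcp_pos: [0.417, 0.4276, 0.1498]
orientation: [0.281, -3.129, 0.001]
contact_force: [1.2, -0.3, -0.6]
grip_width: 0.0588
gripper_force: 33.0
```

{"api": "step_arm", "payload": {"moves": [[0,0,40,0,0,0,50],[0,0,80,0,0,0,50],[0,0,105,0,0,0,50],[0,0,122,0,0,0,50],[0,0,130,0,0,0,50],[0,0,130,0,0,0,50],[0,0,130,0,0,0,50]]}}

```text
clock: 5.35
tcp_pos: [0.4182, 0.4277, 0.0211]
orientation: [-0.278, 3.128, 0.001]
contact_force: [0.3, -0.1, 0.7]
grip_width: 0.0589
gripper_force: 33.0
```

{"api": "step_arm", "payload": {"moves": [[0,0,4,0,0,0,50],[0,0,6,0,0,0,50],[0,0,8,0,0,0,50],[0,0,8,0,0,0,50]]}}

```text
clock: 5.75
tcp_pos: [0.4171, 0.428, 0.0123]
orientation: [0.28, -3.129, 0.0]
contact_force: [0.1, 0.0, 0.3]
grip_width: 0.059
gripper_force: 33.0
```

{"api": "step_arm", "payload": {"moves": [[0,0,1,0,0,0,50],[0,0,2,0,0,0,50],[0,0,2,0,0,0,50]]}}

```text
clock: 6.05
tcp_pos: [0.4173, 0.4282, 0.0113]
orientation: [-0.279, 3.129, 0.0]
contact_force: [-2.0, -1.9, 8.3]
grip_width: 0.0593
gripper_force: 33.7
```

Contact with the desk (8 N). I release and move up.

{"api": "step_arm", "payload": {"moves": [[0,0,0,0,0,0,85],[0,0,0,0,0,0,85],[0,0,0,0,0,0,85],[0,0,0,0,0,0,85],[0,0,-30,0,0,0,85],[0,0,-80,0,0,0,85],[0,0,-130,0,0,0,85],[0,0,-180,0,0,0,85]]}}

```text
clock: 6.85
tcp_pos: [0.417, 0.4276, 0.192]
orientation: [0.279, -3.129, 0.001]
contact_force: [-0.6, 0.9, 0.2]
grip_width: 0.0851
gripper_force: 0.0
```

```bash
python3 - <<'E'
from h import *
g=np.array([.513,.0055])
plan([((.45,.22,.20),-2.5),((g[0],g[1],.20),-2.5),((g[0],g[1],.065),-2.5)])
E
```

```text
[4.3, -210.2, -7.9] [-0.0, -0.0, 0.222] rows>= 5
[-72.3, -211.5, 0.0] [0.0, 0.0, 0.0] rows>= 5
[0.0, 0.0, 135.0] [0.0, 0.0, 0.0] rows>= 3
```

{"api": "step_arm", "payload": {"moves": [[4,-40,0,0,0,0.05,85],[4,-90,0,0,0,0.1,85],[4,-140,0,0,0,0.15,85],[4,-190,0,0,0,0.2,85],[4,-210,-8,0,0,0.222,85],[4,-210,-8,0,0,0.222,85],[4,-210,-8,0,0,0.222,85]]}}

```text
clock: 7.55
tcp_pos: [0.4506, 0.2215, 0.1987]
orientation: [0.068, 3.14, 0.002]
contact_force: [0.2, 0.3, -0.4]
grip_width: 0.0848
gripper_force: 0.0
```

{"api": "step_arm", "payload": {"moves": [[-15,-45,0,0,0,0,85],[-32,-90,0,0,0,0,85],[-50,-135,0,0,0,0,85],[-65,-180,0,0,0,0,85],[-72,-211,0,0,0,0,85],[-72,-211,0,0,0,0,85],[-72,-211,0,0,0,0,85],[-72,-211,0,0,0,0,85]]}}

```text
clock: 8.35
tcp_pos: [0.5132, 0.0094, 0.198]
orientation: [-0.062, -3.14, -0.001]
contact_force: [0.4, 0.3, -0.0]
grip_width: 0.0853
gripper_force: 0.0
```

```bash
python3 - <<'E'
from h import *
from bench import r
f=r.grab_frame("scene"); cv2.imwrite("pics/s2.png",cv2.resize(f["image"][90:340,200:440],None,fx=2.4,fy=2.4)[:,:,::-1])
plan([((.513,.0055,.06),-2.5)]); print(r.get_obs()["joints"].round(2))
E
```

```text
[-0.1, -3.8, 138.0] [0.001, -0.0, 0.004] rows>= 3
[-0.34  0.25  0.24  1.99 -0.08  0.91  1.47]
```

View pics/s2.png

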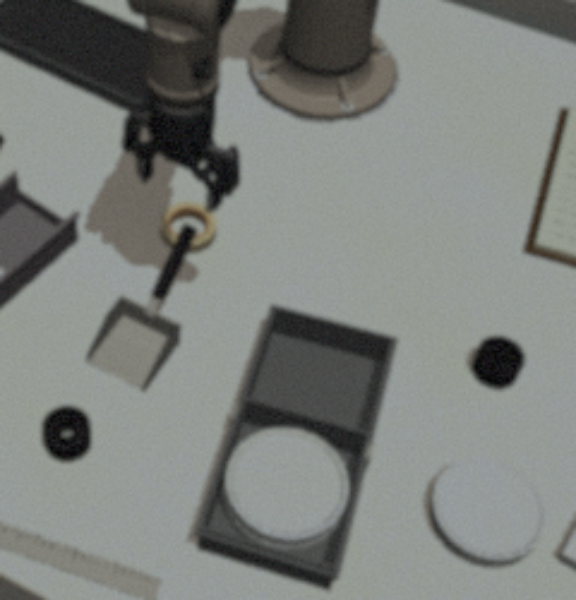

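The core stands on the bare desk at crop (497,362) and the compartment is empty. The open gripper is above the scoop handle at (175,260). I descend and grip.

{"api": "step_arm", "payload": {"moves": [[0,-2,45,0,0,0,85],[0,-2,85,0,0,0,85],[0,-2,115,0,0,0,85],[0,-2,130,0,0,0,85],[0,-2,137,0,0,0,85],[0,-2,137,0,0,0,85],[0,-2,137,0,0,0,85]], "grip_force": 100}}

```text
clock: 9.1
tcp_pos: [0.5138, 0.0054, 0.062]
orientation: [0.067, 3.14, 0.001]
contact_force: [0.2, 0.5, 0.6]
grip_width: 0.0855
gripper_force: 0.0
```

{"api": "step_arm", "payload": {"moves": [[0,0,0,0,0,0,40],[0,0,0,0,0,0,40],[0,0,0,0,0,0,40],[0,0,0,0,0,0,20],[0,0,0,0,0,0,10],[0,0,0,0,0,0,10],[0,0,0,0,0,0,10],[0,0,0,0,0,0,10]], "grip_force": 100}}

```text
clock: 9.9
tcp_pos: [0.5134, 0.0047, 0.0616]
orientation: [0.069, 3.14, 0.0]
contact_force: [-1.0, 0.8, 4.6]
grip_width: 0.0165
gripper_force: 97.3
```

{"api": "step_arm", "payload": {"moves": [[0,0,-10,0,0,0,10],[0,0,-25,0,0,0,10],[0,0,-50,0,0,0,10],[0,0,-80,0,0,0,10],[0,0,-100,0,0,0,10],[0,0,-100,0,0,0,10],[0,0,-100,0,0,0,10]]}}

```text
clock: 10.6
tcp_pos: [0.5125, 0.0047, 0.161]
orientation: [-0.068, -3.14, -0.0]
contact_force: [-1.0, -0.7, -3.6]
grip_width: 0.0169
gripper_force: 97.7
```

```bash
python3 - <<'E'
from h import *
from bench import r
f=r.grab_frame("top"); np.savez("top1.npz",**f); im=f["image"]; o=r.get_obs(); print(o["tcp_pos"],o["orientation"].round(3),o["joints"].round(2),o["contact_force"].round(2),o["moment"].round(2))
P=cloud(f); print(P[170:205,277,2].round(3), P[190,255:300:3,2].round(3))
cv2.imwrite("pics/t1.png",cv2.resize(im[120:280,230:410],None,fx=3.5,fy=3.5,interpolation=cv2.INTER_CUBIC)[:,:,::-1])
E
```

```text
[0.51204032 0.00464035 0.16028222] [-0.069 -3.139  0.   ] [-0.33  0.3   0.24  2.02 -0.1   0.83  1.49] [ 0.41  0.07 -2.83] [-0.1   0.21  0.01]
[-0.002 -0.001 -0.002 -0.002 -0.002  0.     0.001 -0.002 -0.002 -0.001
  0.101  0.097  0.1    0.096  0.1    0.099  0.101  0.101  0.1    0.1
  0.1    0.101  0.099  0.099  0.104  0.099  0.101  0.097  0.1    0.101
  0.104  0.101  0.098  0.101  0.498] [ 1.00e-03  3.00e-03  9.80e-02  1.02e-01  9.90e-02  1.00e-01  1.01e-01
  1.02e-01  1.03e-01  9.90e-02  1.00e-01  1.01e-01  1.06e+00  1.10e-01
 -0.00e+00]
```

View pics/t1.png

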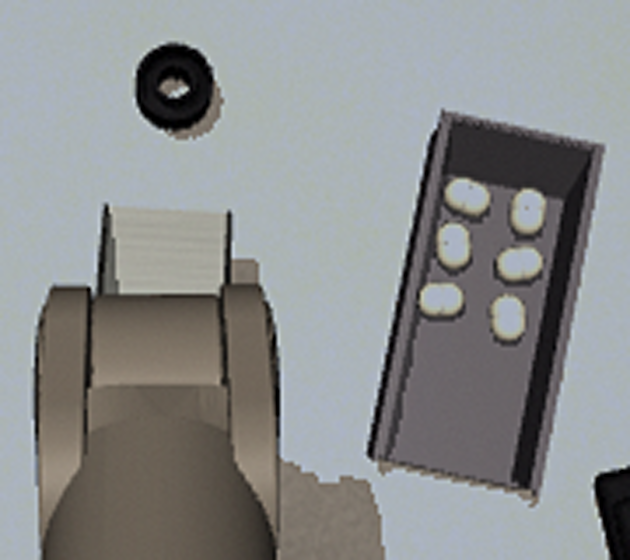

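The pan is level at z≈0.100. The lip corners are at crop (105,205) and (230,211), which gives the in-hand offset.

```bash
python3 - <<'E'
from h import *
f=dict(np.load("top1.npz")); P=cloud(f)
L=plane(f,np.array([(106,205),(230,211)])/3.5+[230,120],.104); d=L[0]-L[1]; print(L.round(4).tolist(),np.degrees(np.arctan2(d[1],d[0])),L.mean(0))
m=(P[...,2]>.09)&(P[...,2]<.107); m[:,:262]=0; m[:,294:]=0;m[:181]=0;m[203:]=0
q=P[m]; A=np.c_[q[:,:2],np.ones(len(q))]; print(len(q),np.linalg.lstsq(A,q[:,2],rcond=None)[0])
R=Rn.from_rotvec([-.069,-3.139,0]); print("lip in tool", R.inv().apply(np.r_[L.mean(0)[:2],.0985]-[.5122,.0047,.1605]))
# tub again from this crop
q=lambda pts,z: plane(f,np.array(pts)/3.5+[230,120],z)
print(q([(443,112),(605,146)],.06).round(4).tolist(), q([(370,458),(536,496)],.03).round(4).tolist())
print("caps",q([(467,196),(527,212),(454,246),(518,263),(441,299),(508,318)],.018)[:,:2].round(3).tolist())
t=np.radians(-9.5);e=np.array([np.cos(t),np.sin(t)]);o=np.array([.610,-.242])
for p in q([(467,196),(527,212),(454,246),(518,263),(441,299),(508,318)],.018): print(((p[:2]-o)@np.c_[e,[-e[1],e[0]]]*1000).round(0),end=' ')
E
```

```text
[[0.6639, 0.0434, 0.104], [0.6619, -0.0442, 0.104]] 88.71721539798217 [ 6.62910909e-01 -3.85817814e-04  1.04000000e-01]
701 [ 0.00071692 -0.00314525  0.09968741]
lip in tool [-0.15090227  0.0015441   0.0617233 ]
[[0.7491, -0.2039, 0.06], [0.7266, -0.3251, 0.06]] [[0.4912, -0.1565, 0.03], [0.4659, -0.2811, 0.03]]
caps [[0.694, -0.232], [0.683, -0.278], [0.655, -0.222], [0.643, -0.271], [0.614, -0.212], [0.6, -0.263]]
[82. 24.] [ 78. -24.] [41. 28.] [ 38. -23.] [-1. 30.] [ -6. -23.]
```

```bash
cat >> h.py <<'E'
TUB=(np.array([.611,-.242]),-10.0); CASE=(np.array([.560,.236]),10.2); LIP=np.array([-.151,.0015,.0617])
def wp(fr,x,y,z,pitch=0,dyaw=0):
    """tool pose that puts the scoop's lip at x,y (mm in frame fr), z (mm, world), lip down by pitch deg"""
    o,a=fr; p=np.r_[o+Rn.from_euler("z",a,degrees=True).apply([x/1e3,y/1e3,0])[:2],z/1e3]
    return (p-Rt(a+dyaw,pitch).apply(LIP),a+dyaw,pitch)
E
python3 - <<'E'
from h import *
plan([wp(TUB,-30,0,100),wp(TUB,-30,0,70),wp(TUB,-30,0,12)])
E
```

```text
[70.0, -220.0, -1.2] [-0.0, -0.002, 0.131] rows>= 5
[0.0, 0.0, 30.0] [0.0, 0.0, 0.0] rows>= 1
[0.0, 0.0, 58.0] [0.0, 0.0, 0.0] rows>= 2
```

{"api": "step_arm", "payload": {"moves": [[10,-30,-1,0,0,0.02,10],[22,-70,-1,0,0,0.04,10],[35,-110,-1,0,0,0.065,10],[48,-150,-1,0,0,0.09,10],[60,-190,-1,0,0,0.11,10],[67,-210,-1,0,0,0.125,10],[70,-220,-1,0,0,0.131,10],[70,-220,-1,0,0,0.131,10]]}}

```text
clock: 11.45
tcp_pos: [0.4325, -0.2127, 0.1613]
orientation: [-0.277, -3.127, 0.0]
contact_force: [-0.0, -0.2, -1.3]
grip_width: 0.0168
gripper_force: 97.7
```

{"api": "step_arm", "payload": {"moves": [[0,0,10,0,0,0,10],[0,0,25,0,0,0,10],[0,0,25,0,0,0,10],[0,0,25,0,0,0,10]]}}

```text
clock: 11.85
tcp_pos: [0.4337, -0.2107, 0.1367]
orientation: [-0.27, -3.128, -0.001]
contact_force: [0.6, 0.5, -2.2]
grip_width: 0.0167
gripper_force: 97.6
```

```bash
python3 - <<'E'
from h import *
from bench import r
plan([wp(TUB,-30,0,12)])
f=r.grab_frame("top"); np.savez("top2.npz",**f); print(r.get_obs()["tcp_pos"],r.get_obs()["joints"].round(2))
cv2.imwrite("pics/t2.png",cv2.resize(f["image"][140:270,310:440],None,fx=4.5,fy=4.5,interpolation=cv2.INTER_CUBIC)[:,:,::-1])
E
```

```text
[0.9, -1.6, 63.0] [0.0, -0.002, 0.002] rows>= 2
[ 0.43399003 -0.21113308  0.13718475] [ 0.02  0.3   0.37  2.11 -0.15  0.76  1.88]
```

View pics/t2.png

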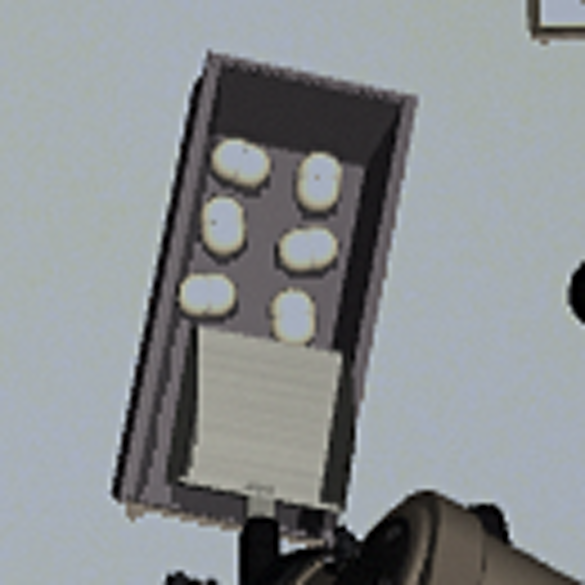

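The pan hangs over the near end of the tub, with lip corners at crop (197,330) and (343,352). The nearest capsules are at (207,294) and (293,316). I convert these into the tub frame.

```bash
python3 - <<'E'
from h import *
f=dict(np.load("top2.npz"))
q=lambda pts,z: ((plane(f,np.array(pts)/4.5+[310,140],z)[:,:2]-TUB[0])@Rn.from_euler("z",TUB[1],degrees=True).as_matrix()[:2,:2]*1000).round(1).tolist()
print("lip",q([(197,330),(343,352)],.080),"back top",q([(178,483),(330,510)],.117))
print("rim far",q([(210,54),(415,97)],.06),"rim near L/R top", q([(118,497)],.06),q([(352,515)],.06))
print("floor far",q([(215,138),(365,166)],.006))
print("right rim pts",q([(390,225),(370,352)],.06),"left rim",q([(165,270),(140,380)],.06))
print("caps",q([(207,294),(293,316)],.018))
E
```

```text
lip [[-33.1, 43.6], [-29.0, -38.9]] back top [[-120.9, 45.7], [-119.0, -36.6]]
rim far [[129.4, 61.3], [128.4, -60.1]] rim near L/R top [[-132.5, 67.0]] [[-116.4, -65.0]]
floor far [[94.7, 40.3], [96.0, -52.5]]
right rim pts [[51.5, -58.4], [-23.1, -59.4]] left rim [[-0.0, 64.2], [-64.9, 66.8]]
caps [[-2.2, 30.3], [-5.0, -22.4]]
```

```bash
sed -i 's/-.242\]),-10.0/-.242]),-10.4/' h.py; python3 - <<'E'
from h import *
plan([wp(TUB,-30,1,30),wp(TUB,-30,1,4)])
E
```

```text
[1.3, 1.1, 45.5] [0.0, -0.0, 0.008] rows>= 1
[0.0, 0.0, 26.0] [0.0, 0.0, 0.0] rows>= 1
```

{"api": "step_arm", "payload": {"moves": [[0,1,20,0,0,0.008,10],[0,1,38,0,0,0.008,10],[0,1,45,0,0,0.008,10],[0,1,55,0,0,0.008,10],[0,1,62,0,0,0.008,10],[0,1,62,0,0,0.008,10],[0,1,62,0,0,0.008,10]]}}

```text
clock: 12.6
tcp_pos: [0.4339, -0.2112, 0.0755]
orientation: [0.287, 3.128, -0.0]
contact_force: [0.3, -0.2, -2.0]
grip_width: 0.0169
gripper_force: 97.7
```

{"api": "step_arm", "payload": {"moves": [[0,0,4,0,0,0,10],[0,0,8,0,0,0,10],[0,0,8,0,0,0,10]]}}

```text
clock: 12.9
tcp_pos: [0.4335, -0.2109, 0.0669]
orientation: [-0.287, -3.128, -0.0]
contact_force: [-0.9, 0.2, -2.6]
grip_width: 0.017
gripper_force: 97.7
```

{"api": "step_arm", "payload": {"moves": [[0,0,1,0,0,0,10],[0,0,2,0,0,0,10],[0,0,2,0,0,0,10]]}}

```text
clock: 13.2
tcp_pos: [0.4343, -0.2113, 0.0657]
orientation: [0.287, 3.127, -0.0]
contact_force: [-0.2, 0.3, 2.5]
grip_width: 0.0168
gripper_force: 98.7
```

{"api": "step_arm", "payload": {"moves": [[-8,0,0,0,0,0,10],[-20,0,0,0,0,0,10],[-35,0,0,0,0,0,10],[-50,0,0,0,0,0,10],[-65,0,0,0,0,0,10],[-80,0,0,0,0,0,10],[-92,0,0,0,0,0,10],[-100,0,0,0,0,0,10]]}}

```text
clock: 14.0
tcp_pos: [0.5337, -0.2294, 0.0656]
orientation: [0.286, 3.127, -0.0]
contact_force: [-2.7, 0.6, 7.6]
grip_width: 0.0168
gripper_force: 99.3
```

```bash
python3 - <<'E'
from h import *
from bench import r
f=r.grab_frame("top"); np.savez("top3.npz",**f); o=r.get_obs(); print(o["tcp_pos"],o["contact_force"].round(1))
cv2.imwrite("pics/t3.png",cv2.resize(f["image"][140:270,310:440],None,fx=4.5,fy=4.5,interpolation=cv2.INTER_CUBIC)[:,:,::-1])
E
```

```text
[ 0.53484032 -0.2296298   0.06571269] [ 3.1 -0.5  0.6]
```

View pics/t3.png

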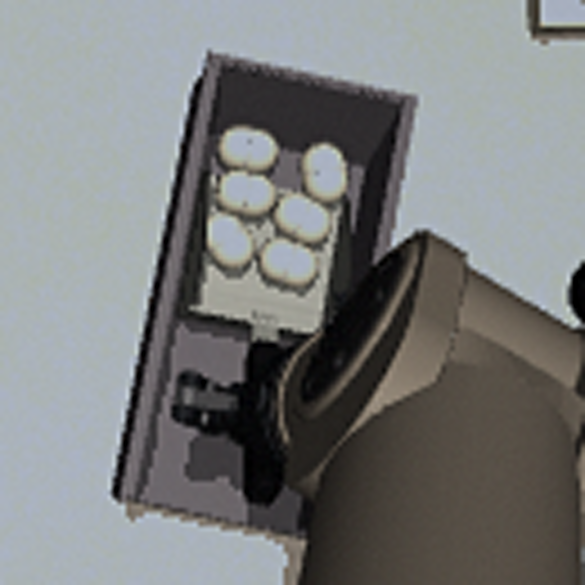

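The pan has slid under four capsules (crop (245,190), (302,217), (230,242), (288,262)). Two more sit at the far wall (248,148), (325,172). I continue to the wall and curl up.

```bash
python3 - <<'E'
from h import *
plan([wp(TUB,92,1,4),wp(TUB,96,1,15.5,-7),wp(TUB,100,1,29,-15),wp(TUB,104,1,45,-25)])
a=wp(TUB,92,1,4)
for w in (wp(TUB,94,1,15.5,-7),wp(TUB,98,1,30,-15),wp(TUB,101,1,46,-25),wp(TUB,95,1,100,-25),wp(TUB,80,1,150,-25)): plan([w],a)
E
```

```text
[-18.1, 1.1, 0.1] [-0.0, 0.003, -0.001] rows>= 1
[2.4, -0.0, 7.4] [0.0, -0.122, 0.0] rows>= 1
[1.5, 0.0, 8.7] [0.0, -0.14, 0.0] rows>= 1
[0.4, -0.0, 12.7] [0.0, -0.175, 0.0] rows>= 2
[4.4, 0.0, 7.4] [0.0, -0.122, 0.0] rows>= 1
[4.8, -0.0, 15.2] [0.0, -0.262, 0.0] rows>= 2
[2.9, -0.0, 27.6] [0.0, -0.436, 0.0] rows>= 3
[8.9, -0.0, -26.4] [0.0, -0.436, 0.0] rows>= 3
[23.9, 0.0, -76.4] [0.0, -0.436, 0.0] rows>= 3
```

{"api": "step_arm", "payload": {"moves": [[-6,0,0,0,0,0,10],[-12,0,0,0,0,0,10],[-17,0,0,0,0,0,10],[-20,0,0,0,0,0,10],[-20,0,0,0,0,0,10]]}}

```text
clock: 14.55
tcp_pos: [0.5525, -0.2331, 0.0657]
orientation: [0.287, 3.127, -0.0]
contact_force: [-0.4, 0.2, 3.0]
grip_width: 0.0166
gripper_force: 98.7
```

{"api": "step_arm", "payload": {"moves": [[-4,0,0,0,0,0,10],[-4,0,0,0,0,0,10],[1,0,6,0,-0.122,0,10],[1,0,13,0,-0.24,0,10],[0,0,19,0,-0.34,0,10],[0,0,24,0,-0.436,0,10],[0,0,24,0,-0.436,0,10],[0,0,24,0,-0.436,0,10]]}}

```text
clock: 15.35
tcp_pos: [0.5558, -0.2189, 0.0443]
orientation: [0.278, 2.742, -0.043]
contact_force: [-1.2, -2.5, -3.3]
grip_width: 0.0167
gripper_force: 98.1
```

```bash
python3 - <<'E'
from h import *
from bench import r
f=r.grab_frame("top"); np.savez("top4.npz",**f); o=r.get_obs(); print(o["tcp_pos"],o["orientation"].round(3),o["contact_force"].round(1),o["joints"].round(2))
cv2.imwrite("pics/t4.png",cv2.resize(f["image"][140:270,310:440],None,fx=4.5,fy=4.5,interpolation=cv2.INTER_CUBIC)[:,:,::-1])
E
```

```text
[ 0.55627759 -0.21861974  0.04436338] [ 0.281  2.74  -0.044] [-0.4 -3.6 -3.3] [ 0.09  0.5   0.25  2.19 -1.11  0.17  2.73]
```

View pics/t4.png

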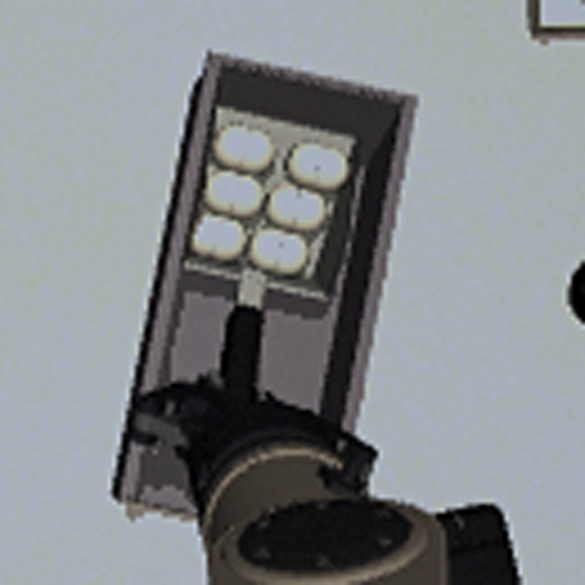

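All six capsules are on the pan (pan at crop (270,190)), but joint 6 is at its limit. I lift while easing the pitch to about -12°.

```bash
python3 - <<'E'
from h import *
from bench import r
o=r.get_obs(); R=Rn.from_rotvec(o["orientation"])*Rn.from_matrix(M); print(R.as_euler("ZYX",degrees=True).round(1))
l=o["tcp_pos"]+Rn.from_rotvec(o["orientation"]).apply(LIP); print("lip tub",Rn.from_euler("z",-TUB[1],degrees=True).apply(l-np.r_[TUB[0],0])*1000)
for w in (wp(TUB,97,3,55,-18),wp(TUB,93,1,75,-14),wp(TUB,90,1,130,-12)): plan([w])
E
```

```text
[-11.8 -22.3   0.5]
lip tub [105.06969299  11.1030679   44.4502264 ]
[-1.8, -11.6, -23.9] [0.0, 0.074, -0.023] rows>= 1
[-11.1, -13.4, -53.9] [0.001, 0.144, -0.023] rows>= 2
[-32.2, -12.9, -110.8] [0.001, 0.179, -0.023] rows>= 3
```

{"api": "step_arm", "payload": {"moves": [[0,-3,-8,0,0.02,-0.005,10],[-1,-7,-16,0,0.05,-0.015,10],[-2,-11,-24,0,0.074,-0.023,10],[-6,-13,-38,0,0.11,-0.023,10],[-11,-13,-54,0,0.144,-0.023,10],[-20,-13,-80,0,0.165,-0.023,10],[-32,-13,-111,0,0.179,-0.023,10],[-32,-13,-111,0,0.179,-0.023,10]]}}

```text
clock: 16.2
tcp_pos: [0.5445, -0.2305, 0.1634]
orientation: [0.256, 2.919, -0.029]
contact_force: [0.7, -0.2, -3.4]
grip_width: 0.0168
gripper_force: 98.2
```

```bash
python3 - <<'E'
from h import *
from bench import r
o=r.get_obs(); R=Rn.from_rotvec(o["orientation"])*Rn.from_matrix(M); print(R.as_euler("ZYX",degrees=True).round(1),o["joints"].round(2),o["tcp_pos"],o["contact_force"].round(1))
mid=(np.array([.50,-.02]),0)
w=[wp(TUB,60,1,150,-12),wp((np.array([.62,-.02]),0.),0,0,170,-12),wp(CASE,0,0,170,-12)]
plan(w)
print([x[0].round(3).tolist() for x in w])
E
```

```text
[-10.  -12.2  -0.1] [-0.35  0.43  0.84  2.03 -0.59  0.69  2.24] [ 0.54453584 -0.23053841  0.16339455] [ 0.7 -0.2 -3.4]
[29.1, 0.4, -22.2] [0.0, 0.003, 0.006] rows>= 1
[82.2, 190.0, -37.9] [-0.038, 0.0, -0.178] rows>= 5
[55.9, 227.6, -11.9] [-0.037, 0.0, -0.174] rows>= 5
[[0.512, -0.224, 0.179], [0.459, -0.022, 0.199], [0.402, 0.206, 0.199]]
```

```bash
python3 - <<'E'
from h import *
w=[wp((np.array([.64,-.02]),0.),0,0,165,-12),wp(CASE,20,0,165,-12),wp(CASE,20,0,110,0),wp(CASE,15,0,60,20),wp(CASE,15,0,35,35),wp(CASE,10,0,32,48)]
plan(w)
print([x[0].round(3).tolist() for x in w])
E
```

```text
[91.8, 194.5, -51.3] [-0.038, 0.003, -0.171] rows>= 5
[56.3, 231.1, -12.0] [-0.037, 0.0, -0.174] rows>= 5
[-4.7, -0.0, 23.8] [0.0, 0.209, 0.0] rows>= 2
[-25.2, 0.0, 2.1] [-0.0, 0.349, 0.0] rows>= 3
[-29.7, 0.0, -13.5] [-0.0, 0.262, -0.0] rows>= 2
[-15.4, -0.0, -27.1] [0.0, 0.227, 0.0] rows>= 2
[[0.479, -0.022, 0.194], [0.422, 0.21, 0.194], [0.431, 0.211, 0.172], [0.456, 0.216, 0.17], [0.488, 0.222, 0.172], [0.516, 0.227, 0.186]]
```

{"api": "step_arm", "payload": {"moves": [[8,20,-10,0,0,-0.015,10],[22,50,-20,-0.01,0,-0.04,10],[40,85,-30,-0.015,0,-0.07,10],[57,120,-38,-0.02,0,-0.1,10],[73,155,-45,-0.03,0,-0.135,10],[85,180,-50,-0.036,0.003,-0.16,10],[92,194,-51,-0.038,0.003,-0.171,10],[92,194,-51,-0.038,0.003,-0.171,10]]}}

```text
clock: 17.0
tcp_pos: [0.4758, -0.0183, 0.1902]
orientation: [-0.007, 2.938, 0.005]
contact_force: [1.0, 0.2, -2.8]
grip_width: 0.0165
gripper_force: 98.4
```

{"api": "step_arm", "payload": {"moves": [[4,15,0,0,0,-0.01,10],[12,45,-2,-0.007,0,-0.03,10],[20,85,-4,-0.014,0,-0.06,10],[30,125,-6,-0.02,0,-0.09,10],[40,165,-8,-0.027,0,-0.125,10],[49,200,-10,-0.033,0,-0.15,10],[55,223,-12,-0.037,0,-0.17,10],[56,231,-12,-0.037,0,-0.174,10]]}}

```text
clock: 17.8
tcp_pos: [0.42, 0.2118, 0.1922]
orientation: [-0.265, 2.923, 0.032]
contact_force: [0.7, -0.4, -3.0]
grip_width: 0.0171
gripper_force: 98.5
```

```bash
python3 - <<'E'
from h import *
from bench import r
f=r.grab_frame("top"); np.savez("top5.npz",**f); o=r.get_obs(); R=Rn.from_rotvec(o["orientation"])*Rn.from_matrix(M); print(R.as_euler("ZYX",degrees=True).round(1),o["joints"].round(2),o["tcp_pos"],o["contact_force"].round(1))
cv2.imwrite("pics/t5.png",cv2.resize(f["image"][110:290,130:420],None,fx=2.7,fy=2.7,interpolation=cv2.INTER_CUBIC)[:,:,::-1])
w=[wp(CASE,20,0,75,0),wp(CASE,20,0,50,12),wp(CASE,20,0,32,22),wp(CASE,15,0,28,30),wp(CASE,8,0,28,40),wp(CASE,0,0,40,48),wp(CASE,-10,0,75,48)]
plan(w)
for x in w[2:]: plan([x],w[1])
E
```

```text
[ 10.3 -11.9   0.2] [-1.52  0.09  0.93  2.25  0.01  0.64  1.14] [0.42029911 0.21185028 0.19222349] [ 0.1  1.2 -3.3]
[0.9, -2.6, 56.5] [0.003, 0.208, 0.002] rows>= 2
[-16.1, 0.0, -5.0] [0.0, 0.209, 0.0] rows>= 2
[-16.8, 0.0, -7.7] [0.0, 0.175, -0.0] rows>= 2
[-6.9, 0.0, -14.8] [0.0, 0.14, -0.0] rows>= 1
[-6.9, 0.0, -21.8] [-0.0, 0.175, 0.0] rows>= 2
[3.8, -0.0, -24.5] [0.0, 0.14, -0.0] rows>= 1
[32.7, 0.0, -16.0] [0.0, 0.0, 0.0] rows>= 1
[-16.8, 0.0, -7.7] [0.0, 0.175, -0.0] rows>= 2
[-26.1, 0.0, -21.1] [-0.0, 0.314, 0.0] rows>= 3
[-39.5, 0.0, -39.7] [0.0, 0.489, -0.0] rows>= 4
[-47.6, -0.0, -63.0] [0.0, 0.628, -0.0] rows>= 5
[-30.6, 0.0, -95.2] [0.0, 0.628, -0.0] rows>= 5
```

View pics/t5.png

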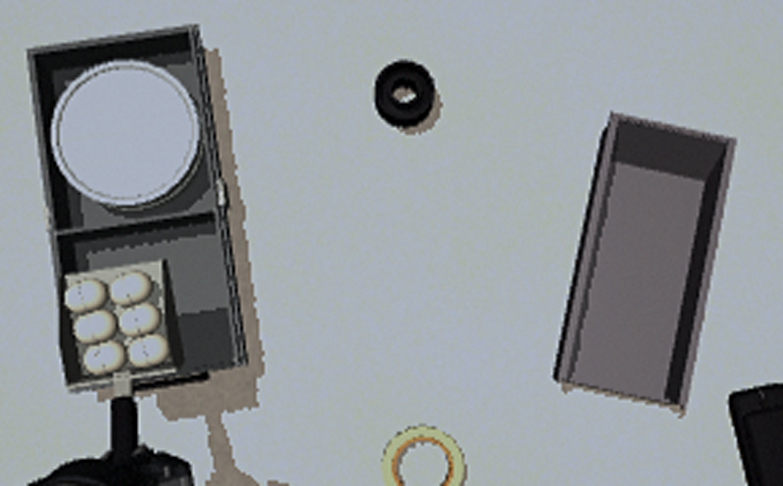

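All six capsules are on the pan over the front compartment (crop (115,320)) and the tub is empty. I lower and pour gradually.

{"api": "step_arm", "payload": {"moves": [[0,-1,12,0,0.02,0,10],[0,-2,28,0,0.06,0,10],[1,-2,44,0.003,0.12,0.002,10],[1,-2,54,0.003,0.18,0.002,10],[1,-2,56,0.003,0.208,0.002,10],[1,-2,56,0.003,0.208,0.002,10]]}}

```text
clock: 18.45
tcp_pos: [0.4327, 0.2081, 0.1368]
orientation: [0.269, -3.129, 0.002]
contact_force: [0.6, -0.4, -3.1]
grip_width: 0.0165
gripper_force: 98.4
```

{"api": "step_arm", "payload": {"moves": [[-4,0,-1,0,0.05,0,10],[-8,0,-2,0,0.1,0,10],[-12,0,-3,0,0.15,0,10],[-16,0,-5,0,0.209,0,10],[-16,0,-5,0,0.209,0,10]]}}

```text
clock: 18.95
tcp_pos: [0.4491, 0.2123, 0.1426]
orientation: [0.254, -2.924, 0.027]
contact_force: [0.4, 0.3, -2.5]
grip_width: 0.0165
gripper_force: 98.5
```

{"api": "step_arm", "payload": {"moves": [[-6,0,-2,0,0.06,0,10],[-12,0,-5,0,0.12,0,10],[-17,0,-8,0,0.175,0,10],[-20,0,-12,0,0.22,0,10],[-23,0,-16,0,0.27,0,10],[-26,0,-21,0,0.314,0,10],[-26,0,-21,0,0.314,0,10],[-26,0,-21,0,0.314,0,10]]}}

```text
clock: 19.75
tcp_pos: [0.4763, 0.2179, 0.1575]
orientation: [0.229, -2.612, 0.06]
contact_force: [0.4, 0.3, -1.9]
grip_width: 0.0168
gripper_force: 98.6
```

```bash
cat > cap.py <<'E'
from h import *
from bench import r
f=r.grab_frame("top"); P=cloud(f); im=f["image"]; o=r.get_obs(); R=Rn.from_rotvec(o["orientation"])*Rn.from_matrix(M); print(R.as_euler("ZYX",degrees=True).round(1),o["joints"].round(2),o["tcp_pos"].round(4),o["contact_force"].round(1))
l=o["tcp_pos"]+Rn.from_rotvec(o["orientation"]).apply(LIP)
C=lambda p:(Rn.from_euler("z",-CASE[1],degrees=True).apply(np.asarray(p)-np.r_[CASE[0],0])*1000).round(0)
print("lip case",C(l))
hsv=cv2.cvtColor(im,cv2.COLOR_RGB2HSV); m=((im.min(2)>120)).astype(np.uint8); m[:, :140]=0; m[:,225:]=0; m[:185]=0; m[262:]=0
k=cv2.connectedComponentsWithStats(m)
for i in range(1,k[0]):
    s=k[2][i]
    if s[4]>15: q=P[k[1]==i]; print(s.tolist(),C(np.median(q,0)),(q[:,2].max()*1000).round())
E
python3 cap.py
```

```text
[10.1 29.9  0.1] [-0.9   0.7   0.66  1.67 -0.44  1.47  1.67] [0.4759 0.2181 0.1577] [-0.3  0.1 -2.6]
lip case [14. -1. 29.]
[220, 185, 5, 22, 84] [  61. -100.   -0.] 5.0
[181, 196, 13, 8, 81] [57. -9. 29.] 1060.0
[203, 197, 8, 10, 62] [ 44. -60.  29.] 34.0
[177, 205, 10, 9, 66] [34.  7. 29.] 35.0
[182, 214, 18, 10, 114] [  5. -15.  35.] 1060.0
[140, 223, 5, 8, 19] [  3. 129.  -1.] 4.0
[140, 243, 31, 19, 329] [-74. 116.   0.] 1060.0
[179, 254, 13, 8, 63] [-97.  21.  -0.] 6.0
```

```bash
python3 - <<'E'
from h import *
for w in (wp(CASE,6,0,32,36),wp(CASE,0,0,38,42),wp(CASE,-8,0,48,50)): plan([w])
E
```

```text
[1.3, 1.2, -14.3] [0.003, 0.107, -0.002] rows>= 1
[0.6, 1.3, -31.1] [0.003, 0.212, -0.002] rows>= 2
[-1.6, 1.3, -53.6] [0.003, 0.351, -0.002] rows>= 3
```

{"api": "step_arm", "payload": {"moves": [[1,1,-7,0,0.05,0,10],[1,1,-14,0.003,0.107,-0.002,10],[1,1,-22,0.003,0.16,-0.002,10],[0,1,-31,0.003,0.212,-0.002,10],[0,1,-42,0.003,0.28,-0.002,10],[-1,1,-54,0.003,0.351,-0.002,10],[-1,1,-54,0.003,0.351,-0.002,10],[-1,1,-54,0.003,0.351,-0.002,10]]}}

```text
clock: 20.6
tcp_pos: [0.5033, 0.2239, 0.2041]
orientation: [0.203, -2.261, 0.093]
contact_force: [-0.5, -1.1, -2.5]
grip_width: 0.0169
gripper_force: 99.0
```

```bash
python3 cap.py; python3 - <<'E'
from h import *
for w in (wp(CASE,-15,0,90,45),wp(CASE,-15,0,130,20)): plan([w])
E
```

```text
[10.2 50.   0. ] [-0.69  0.86  0.47  1.34 -0.38  1.91  1.6 ] [0.5031 0.2238 0.2044] [ 0.   0.4 -2.7]
lip case [-8. -0. 49.]
[204, 199, 7, 9, 48] [ 39. -59.  30.] 34.0
[216, 200, 5, 13, 20] [ 34. -81.  -0.] 3.0
[176, 205, 7, 9, 49] [34. 16. 30.] 36.0
[143, 210, 8, 8, 17] [ 39. 109.  -0.] 3.0
[218, 210, 6, 11, 23] [  6. -85.   0.] 4.0
[219, 222, 6, 29, 64] [-51. -82.   0.] 3.0
[140, 224, 80, 38, 955] [-72. 100.   0.] 1060.0
[186, 230, 6, 7, 20] [-38. -24. 141.] 146.0
[170, 240, 11, 7, 18] [-57.  15. 126.] 134.0
[40.4, 0.4, -7.8] [0.0, -0.088, 0.0] rows>= 1
[76.9, 0.4, 36.8] [0.0, -0.524, 0.0] rows>= 4
```

{"api": "step_arm", "payload": {"moves": [[15,0,-3,0,-0.03,0,10],[40,0,-8,0,-0.088,0,10],[53,0,8,0,-0.22,0,10],[65,0,22,0,-0.37,0,10],[77,0,37,0,-0.524,0,10],[77,0,37,0,-0.524,0,10],[77,0,37,0,-0.524,0,10]]}}

```text
clock: 21.35
tcp_pos: [0.4248, 0.2101, 0.2406]
orientation: [0.251, -2.781, 0.04]
contact_force: [0.0, 1.1, -3.2]
grip_width: 0.0168
gripper_force: 99.0
```

```bash
python3 cap.py; python3 - <<'E'
from h import *
S=(np.array([.662,-.001]),-2.5)
plan([wp(CASE,-15,-10,150,8),wp((np.array([.62,.12]),4.),0,0,150,0),wp(S,0,0,120,0),wp(S,0,0,6,0)])
E
```

```text
[10.3 20.1  0.1] [-0.94  0.37  0.55  1.82 -0.27  1.36  1.47] [0.4263 0.2105 0.2402] [ 0.7  0.6 -2.3]
lip case [-15.   0. 130.]
[141, 185, 10, 35, 113] [ 87. 102.   1.] 59.0
[220, 185, 5, 35, 105] [  53. -100.    0.] 4.0
[181, 196, 12, 8, 79] [57. -8. 29.] 1060.0
[203, 197, 9, 13, 92] [ 39. -59.  29.] 58.0
[164, 198, 12, 10, 81] [56. 38. 29.] 35.0
[175, 205, 12, 9, 92] [33. 11. 29.] 35.0
[162, 217, 33, 37, 782] [-43.  -3. 141.] 1060.0
[199, 231, 8, 3, 19] [-35. -36.  26.] 34.0
[199, 235, 6, 5, 19] [-45. -33.  30.] 1060.0
[15.9, -10.1, 14.4] [0.001, -0.21, 0.002] rows>= 2
[-46.6, -98.5, 14.1] [-0.008, -0.139, 0.108] rows>= 3
[-34.3, -106.5, 30.0] [0.0, 0.0, 0.113] rows>= 3
[0.0, 0.0, 114.0] [0.0, 0.0, 0.0] rows>= 3
```

```bash
python3 - <<'E'
from h import *
from bench import r
f=r.grab_frame("top"); P=cloud(f); o=r.get_obs(); R=Rn.from_rotvec(o["orientation"])*Rn.from_matrix(M)
l=o["tcp_pos"]+Rn.from_rotvec(o["orientation"]).apply(LIP)
q=R.inv().apply(P.reshape(-1,3)-l)*1000  # scoop axes, origin at the lip
m=(q[:,0]>-85)&(q[:,0]<-3)&(abs(q[:,1])<40)&(abs(q[:,2])<60)
a=q[m]; print(len(a),np.percentile(a[:,2],[1,10,50,90,99]).round(1))
E
```

```text
718 [-2.2 -1.   0.8  2.7  4.5]
```

The pan is empty: its floor is flat within about 3 mm. I return the scoop to its original bare spot.

{"api": "step_arm", "payload": {"moves": [[8,-5,7,0,-0.1,0,10],[16,-10,14,0,-0.21,0,10],[16,-10,14,0,-0.21,0,10]]}}

```text
clock: 21.75
tcp_pos: [0.4067, 0.1951, 0.2307]
orientation: [0.266, -2.987, 0.02]
contact_force: [0.7, 0.7, -1.4]
grip_width: 0.0167
gripper_force: 98.9
```

{"api": "step_arm", "payload": {"moves": [[-15,-30,5,0,-0.05,0.035,10],[-30,-65,10,-0.005,-0.1,0.07,10],[-46,-98,14,-0.008,-0.139,0.108,10],[-46,-98,14,-0.008,-0.139,0.108,10]]}}

```text
clock: 22.15
tcp_pos: [0.472, 0.1032, 0.211]
orientation: [0.097, -3.139, 0.004]
contact_force: [0.2, 0.3, -1.8]
grip_width: 0.0169
gripper_force: 99.0
```

{"api": "step_arm", "payload": {"moves": [[-12,-40,10,0,0,0.04,10],[-24,-75,20,0,0,0.08,10],[-34,-106,30,0,0,0.113,10],[-34,-106,30,0,0,0.113,10],[-34,-106,30,0,0,0.113,10]]}}

```text
clock: 22.65
tcp_pos: [0.5119, 0.0044, 0.1807]
orientation: [-0.069, -3.138, 0.001]
contact_force: [0.2, 0.0, -2.1]
grip_width: 0.0166
gripper_force: 99.1
```

```bash
python3 cap.py; python3 - <<'E'
from h import *
S=(np.array([.662,-.001]),-2.5)
plan([wp(S,0,0,6,0)])
E
```

```text
[-2.4  0.2 -0. ] [-0.7   0.32  0.69  2.03 -0.26  0.89  1.66] [0.5117 0.0055 0.1809] [ 0.1 -0.4 -2. ]
lip case [  59. -250.  119.]
[140, 185, 85, 77, 1417] [-54. 116.   0.] 1060.0
[220, 185, 5, 35, 105] [  53. -100.    0.] 1060.0
[181, 196, 12, 8, 75] [58. -6. 29.] 35.0
[203, 197, 9, 13, 88] [ 39. -59.  29.] 34.0
[164, 199, 12, 9, 78] [56. 38. 29.] 1060.0
[175, 205, 12, 9, 91] [34. 11. 29.] 35.0
[173, 218, 9, 12, 90] [-2. 26. 29.] 34.0
[195, 231, 12, 10, 96] [-44. -30.  29.] 1060.0
[0.3, -1.5, 113.2] [-0.0, -0.003, 0.002] rows>= 3
```

All six capsules are inside the compartment. I set the scoop down.

{"api": "step_arm", "payload": {"moves": [[0,-1,35,0,0,0,10],[0,-1,70,0,0,0,10],[0,-1,95,0,0,0,10],[0,-1,108,0,0,0,10],[0,-1,113,0,0,0,10],[0,-1,115,0,0,0,10],[0,-1,115,0,0,0,10]]}}

```text
clock: 23.4
tcp_pos: [0.5118, 0.0045, 0.067]
orientation: [0.066, 3.141, 0.002]
contact_force: [0.3, 0.2, -2.3]
grip_width: 0.0167
gripper_force: 99.0
```

{"api": "step_arm", "payload": {"moves": [[0,0,2,0,0,0,10],[0,0,3,0,0,0,10],[0,0,3,0,0,0,10]]}}

```text
clock: 23.7
tcp_pos: [0.511, 0.0043, 0.0635]
orientation: [-0.066, -3.14, -0.002]
contact_force: [0.1, 0.1, -2.5]
grip_width: 0.0166
gripper_force: 99.0
```

{"api": "step_arm", "payload": {"moves": [[0,0,1,0,0,0,10],[0,0,2,0,0,0,10],[0,0,3,0,0,0,10],[0,0,3,0,0,0,10]]}}

```text
clock: 24.1
tcp_pos: [0.5117, 0.0042, 0.0616]
orientation: [0.067, 3.14, 0.003]
contact_force: [-5.6, 1.3, 16.2]
grip_width: 0.0167
gripper_force: 101.6
```

{"api": "step_arm", "payload": {"moves": [[0,0,-1,0,0,0,10],[0,0,-1,0,0,0,25],[0,0,-1,0,0,0,40],[0,0,-1,0,0,0,60],[0,0,-1,0,0,0,85],[0,0,-1,0,0,0,85],[0,0,-1,0,0,0,85],[0,0,-1,0,0,0,85]], "grip_force": 20}}

```text
clock: 24.9
tcp_pos: [0.5108, 0.0042, 0.0612]
orientation: [-0.066, -3.14, -0.001]
contact_force: [-0.3, 0.6, 0.6]
grip_width: 0.085
gripper_force: 0.0
```

{"api": "step_arm", "payload": {"moves": [[0,0,-20,0,0,0,85],[0,0,-50,0,0,0,85],[0,0,-90,0,0,0,85],[0,0,-130,0,0,0,85],[0,0,-160,0,0,0,85],[60,0,-180,0,0,0,85],[60,0,-180,0,0,0,85]]}}

```text
clock: 25.6
tcp_pos: [0.4487, 0.0061, 0.2421]
orientation: [-0.068, -3.139, -0.004]
contact_force: [0.5, 0.7, -0.8]
grip_width: 0.0851
gripper_force: 0.0
```

```bash
python3 cap.py; python3 - <<'E'
from h import *
from bench import r
f=r.grab_frame("top"); g=dict(np.load("top0.npz")); P=cloud(f)
x,y,z=P[...,0],P[...,1],P[...,2]
m=(x>.575)&(x<.655)&(abs(y)<.038)&(z<.03); q=P[m]; print("pan floor",len(q),np.linalg.lstsq(np.c_[q[:,:2]-[.617,0],np.ones(len(q))],q[:,2],rcond=None)[0].round(4))
m=(abs(x-.417)<.06)&(abs(y-.428)<.06)&(z>.025)&(z<.06); q=P[m]; print("core",m.sum(),q[:,:2].mean(0).round(3),np.percentile(q[:,2],[5,50,95]).round(3),np.ptp(q[:,:2],0).round(3))
d=cv2.absdiff(f["image"],g["image"]).max(2)>60; d=cv2.morphologyEx(d.astype(np.uint8),cv2.MORPH_OPEN,np.ones((3,3)));k=cv2.connectedComponentsWithStats(d)
print("changed",[s.tolist() for s in k[2][1:]])
E
```

```text
[-2.4  0.1  0.2] [-0.86  0.08  0.76  2.1  -0.07  0.99  1.47] [0.4481 0.0064 0.2421] [-1.3 -0.7  0.7]
lip case [  -3. -238.  180.]
[140, 185, 85, 77, 1409] [-54. 116.   0.] 1060.0
[220, 185, 5, 35, 105] [  53. -100.    0.] 4.0
[181, 196, 12, 8, 74] [57. -8. 29.] 1060.0
[203, 197, 9, 13, 86] [ 39. -59.  29.] 34.0
[164, 199, 12, 9, 75] [56. 38. 30.] 34.0
[175, 205, 12, 9, 91] [33. 11. 29.] 1060.0
[173, 218, 9, 12, 89] [-2. 26. 29.] 34.0
[195, 231, 12, 10, 93] [-42. -30.  29.] 35.0
pan floor 763 [-0.0001  0.0047  0.0015]
core 281 [0.418 0.429] [0.026 0.034 0.038] [0.058 0.06 ]
changed [[358, 171, 11, 9, 71], [377, 174, 8, 11, 73], [260, 185, 3, 3, 9], [356, 184, 8, 11, 73], [292, 187, 3, 3, 9], [373, 191, 11, 8, 73], [181, 195, 12, 9, 86], [259, 195, 3, 3, 9], [165, 197, 11, 10, 81], [203, 197, 8, 12, 83], [350, 201, 12, 8, 79], [291, 202, 3, 7, 21], [173, 205, 15, 25, 219], [371, 205, 8, 11, 75], [186, 207, 14, 21, 189], [258, 208, 3, 4, 12], [195, 231, 12, 10, 89], [231, 243, 136, 177, 14549], [97, 263, 28, 23, 543], [295, 280, 4, 12, 40], [34, 340, 57, 21, 653], [50, 362, 64, 45, 1917], [121, 370, 109, 50, 2901], [265, 417, 15, 3, 34]]
```

```bash
python3 -c "
from bench import r
print(r.hand_in())"
```

```text
the job is handed in; nothing more can be done
None
```

The job is handed in at 25.6 s of the 72 s limit: the core stands flat on the bare desk, all six capsules are in the front compartment, and the scoop lies flat at its original spot, clear of tub and case.

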